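# Show the trainee the bolt without a washer, the gauge and the counter

### The job

Show a trainee how to check the odd bolt: with the fingertips, point from straight above at the one standing bolt that has no washer, then at the bolt length gauge to measure it in, and last at the hand tally counter to record it. At each, hold the fingertips about three centimetres above its middle for about two seconds, and finish still pointing at the counter. Touch and move nothing, and travel well above the bolts, never coming down over one that has washers.

Things in the scene. Friction and masses are not known exactly. Their poses are not given: they have to be found in the camera images.
- bare_bolt_top (a point): the bolt to point at: M10 hex bolt of yellow-green zinc standing upright on its head, threaded shank up, 47 mm tall, with NO washer: only its 17 to 19 mm wide hexagon head at the bottom. This point is the upper end of the shank, on its axis, 47 mm above the work surface; z up
- gauge_top (a point): stepped bolt length gauge, a pale grey metal block 28 x 50 x 22 mm with an upright post at each end of its length (y). This point is over the middle of the block, level with the tops of the posts, 22 mm above the work surface (the block between the posts is 10 mm high); z up
- counter_top (a point): hand tally counter, a round pale body 43 mm across and 29 mm tall lying face up, with a dark number window, a finger ring and a small knob, 55 x 73 mm in all. This point is the centre of the top of the round body, 29 mm above the work surface; z up
- glass_rim (a point): empty clear drinking glass, 77 mm across, 89 mm tall, between the coffee maker and the rice cooker; this point is the centre of its rim. To be left alone
- bottle_cap (a point): clear bottle with a green cap, 77 mm across, 288 mm tall, at the back; this point is the top of its cap. To be left alone
- cutter: yellow box cutter, 21 x 154 x 17 mm, lying in front of the bolts, long side along its y; origin under its middle. To be left alone
- strip: white power strip with an orange switch, 51 x 245 x 39 mm, lying at the back, long side along its y; origin under its middle. To be left alone
- pitcher_brown: brown upright pitcher, about 95 mm across and 210 mm tall, fixed, standing behind the bolts; origin under its middle
- coffee_maker: red coffee maker, fixed, 265 mm tall, on the cupboard behind the gauge and the counter; its nearest corner lies about 110 mm nearer the robot than its origin. Keep clear of it when travelling
- rice_cooker: white rice cooker, fixed, 220 mm tall, on the cupboard at the right; it reaches about 150 mm from its origin to the left and 180 mm towards the robot. Keep clear of it when travelling
- washer_bolt_a_top (a point): a bolt NOT to point at: like the bare bolt, 47 mm tall, but with 28 mm wide round washers on it at the bottom, just above its head. This point is the upper end of its shank, 47 mm above the work surface; z up
- washer_bolt_b_top (a point): a bolt NOT to point at: like the bare bolt, 47 mm tall, but with 28 mm wide round washers on it at the bottom, just above its head. This point is the upper end of its shank, 47 mm above the work surface; z up
- washer_bolt_c_top (a point): a bolt NOT to point at: like the bare bolt, 47 mm tall, but with 28 mm wide round washers on it at the bottom, just above its head. This point is the upper end of its shank, 47 mm above the work surface; z up
- washer_bolt_d_top (a point): a bolt NOT to point at: like the bare bolt, 47 mm tall, but with 28 mm wide round washers on it at the bottom, just above its head. This point is the upper end of its shank, 47 mm above the work surface; z up
Not all that is in view belongs to the job. What is shaped like the part that bears gauge_top but black is not meant.

How it is judged:
On the way, in this order (a step that is already met when the one before it is completed fails the run):
1. the fingertips dwell just above the bolt without a washer (horizontal distance between the grasp point and bare_bolt_top below 0.025 m and z of the grasp point in the frame of bare_bolt_top between 0.012 and 0.09 m), for 1.5 s.
2. the fingertips dwell just above the length gauge (horizontal distance between the grasp point and gauge_top below 0.025 m and z of the grasp point in the frame of gauge_top between 0.012 and 0.09 m), for 1.5 s.
3. the fingertips dwell just above the tally counter (horizontal distance between the grasp point and counter_top below 0.025 m and z of the grasp point in the frame of counter_top between 0.012 and 0.09 m), for 1.5 s.
At the end, for the whole second after the job is handed in: The grasp point (about 19 mm behind the fingertips) is still within 25 mm sideways of the middle of the tally counter and 12 to 90 mm above its top, touching nothing; every bolt, the gauge, the counter and the things around are within 10 mm of where they stood (all of step 3 and distance of each of bare_bolt_top, gauge_top, counter_top, washer_bolt_a_top, washer_bolt_b_top, washer_bolt_c_top, washer_bolt_d_top, glass_rim, bottle_cap, cutter, strip from where it was at the start of the episode below 0.01 m).
It fails at once if the gripper or arm touches something (contact force between any of the fingers, the arm and anything else above 0.5 N).
It fails at once if the fingertips come down over a bolt that has washers (grasp point within 20 mm sideways and less than 90 mm above its top) ((horizontal distance between the grasp point and washer_bolt_a_top below 0.02 m and z of the grasp point in the frame of washer_bolt_a_top below 0.09 m) or (horizontal distance between the grasp point and washer_bolt_b_top below 0.02 m and z of the grasp point in the frame of washer_bolt_b_top below 0.09 m) or (horizontal distance between the grasp point and washer_bolt_c_top below 0.02 m and z of the grasp point in the frame of washer_bolt_c_top below 0.09 m) or (horizontal distance between the grasp point and washer_bolt_d_top below 0.02 m and z of the grasp point in the frame of washer_bolt_d_top below 0.09 m)).
It fails at once if something is moved, lifted or knocked over (distance of any of bare_bolt_top, gauge_top, counter_top, washer_bolt_a_top, washer_bolt_b_top, washer_bolt_c_top, washer_bolt_d_top, glass_rim, bottle_cap, cutter, strip from where it was at the start of the episode above 0.015 m).
It also fails if it takes over 67 s, if anything falls off the work surface, if the arm or the gripper's body presses on something with over 40 N, if the wrist force passes 120 N, or if a joint passes its speed limit or range.

### The arm

A 6-joint arm with a two-finger parallel gripper is mounted at the origin on a cart in front of the work surface, level with it; the furniture and walls round the work are solid. World frame = base frame: x ahead of the robot, y to its left, z up, the work surface at z = 0. Lengths are in m, angles in rad, forces in N, time in s.
With the tool pointing down it reaches from about 0.375 to 0.9 m from the base axis. Payload 3.1 kg.
Tool frame: the origin (TCP) lies midway between the tips of the shut fingers; the grasp point (between the pads) lies 19 mm behind it (manip.hold_point_z is the distance from the TCP to the grasp point, in m); z points along the fingers, y is the direction in which the jaws open and shut (so a half turn about z gives the same grasp; the last joint's range is limited). The gripper opens to 87 mm and grips with 3 to 60 N. Pads are 19 mm wide; open, the fingers measure 117 mm over their backs; the gripper's body (75 mm by 190 mm) begins 51 mm behind the grasp point.
Start: joints at [0.965, 0.527, 1.433, -0, 1.181, -0.178], TCP at [0.259, 0.569, 0.223] pointing down, gripper open.
Joint ranges: [-3.08, 3.08], [-0.75, 2.2], [0.22, 2.44], [-1.43, 4.57], [0, 2.65], [-2.85, 2.85]. Speed limits (rad/s): [2.79, 2.79, 3.14, 3.14, 3.14, 3.14].

### API

Orientations are given as a 3x3 rotation matrix whose columns are the frame's x, y, z axes.
In Python, from cell import manip gives the robot as it stands.
- The arm moves only by the shell command python3 -m creep 'ROWS' [OPENING] [FORCE]. ROWS is JSON, one flat list of numbers, 6 for each row, row after row: the shift along the tool's x, y, z in units of 40 mm (1.0 is 40 mm), then the turn, a rotation vector about the tool's x, y, z in units of 8 degrees (1.0 is 8 degrees). A call has 1 to 12 rows; each row is the pose to reach, as a shift and turn from the pose commanded when the call began, along the tool's axes at that moment; what a row does not reach only later rows make up. A row lasts 1/8 s, in which the tool goes at most 62.5 mm and 10.7 degrees, less where a joint would pass 70% of its speed; a pose out of reach is approached as far as the arm can. A call with a gripper value outside its range is refused whole. OPENING is the opening, from 0 (shut) to 1 (fully open), set as the call begins (- or left out, the last holds). The fingers move at their own pace and stop on an object; FORCE is the grip in N (left out, the last holds). Time passes only in rows, so rows that repeat a pose let the fingers close. It gives the time, the measured TCP pose, the force and the opening at its end, in the units of the state.
- manip.get_state(): the state, without advancing time (a new reading comes with each control period).
- manip.snapshot(name): name is "scene" or "top"; returns a dict with "img" (480x640x3 uint8, red, green, blue), "fx", "fy", "cx", "cy" (pixels), "k1" (the pictures are not rectified: a ray, as slopes to the right and down, at radius r is drawn at 1 + k1 r^2 times it, then the intrinsics apply), "rvec" (rotation vector, rad) and "tvec" (3), from world to camera coordinates, as OpenCV has them. Camera axes: x right, y down, z forward; pixel columns grow to the right and rows downward; lengths in m; the calibration is good to about 2 mm. A picture is of the moment at which its call begins. There is no depth.
- manip.finish_job(): hands the job in, once; it reports no verdict.
The state is a dict: "time": time; "q": joint angles; "qd": joint speeds; "tau": joint torques, N m; "position": TCP position; "orientation": TCP orientation; "wrist_force": force on the tool from outside, world axes, zero at the start; "wrist_torque": the same for the moment, N m; "opening": finger opening in m.
Only numpy, scipy, OpenCV 4.12 (cv2) and the standard library are available. Lean on these libraries where they do the work, as an engineer would, in place of code of your own. Each camera call takes 0.05 s, during which the arm holds its last target.

## Working session

There is one attempt and no reset: what is moved stays moved. The work goes in short steps, Python scripts to look and compute and a shell command to move; the robot and the scene stay as the last step left them, time stands still between calls to the robot, and variables do not carry over. Pictures are saved under pics/ and viewed, and the job is handed in when it is done.

```bash
mkdir -p pics; ls; python3 - <<'E'
from cell import manip
import cv2
for n in("scene","top"):
    s=manip.snapshot(n); cv2.imwrite(f"pics/{n}0.png",s["img"][:,:,::-1]); print({k:v for k,v in s.items() if k!="img"})
st=manip.get_state(); print(st["time"],st["position"],st["orientation"],st["opening"],manip.hold_point_z)
E
```

```text
pics
{'fx': 489.1956692335918, 'fy': 489.1956692335918, 'cx': 324.6027711394967, 'cy': 235.12467150848622, 'k1': -0.06752952031935705, 'rvec': array([ 2.15407369, -1.02248362,  0.45635842]), 'tvec': array([-0.43702986,  0.35330219,  1.27021971])}
{'fx': 614.7214564400658, 'fy': 614.7214564400658, 'cx': 316.228636302519, 'cy': 239.54569524579088, 'k1': 0.047151751108974, 'rvec': array([ 2.1573811 , -2.16116827,  0.11562789]), 'tvec': array([-0.14687233,  0.52484228,  1.6512051 ])}
0.1 [0.25890606 0.56815433 0.22167605] [[-9.09883007e-01  4.14863527e-01 -1.08063642e-03]
 [ 4.14864804e-01  9.09881700e-01 -1.57688058e-03]
 [ 3.29061064e-04 -1.88309486e-03 -9.99998173e-01]] 0.08710378553531735 0.0187
```

View pics/scene0.png

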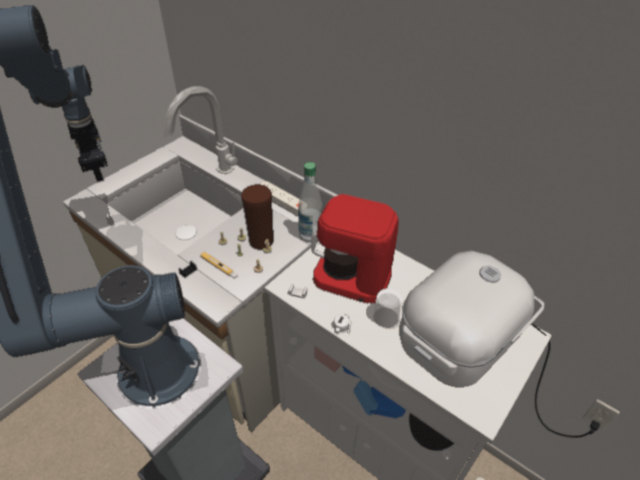

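View pics/top0.png

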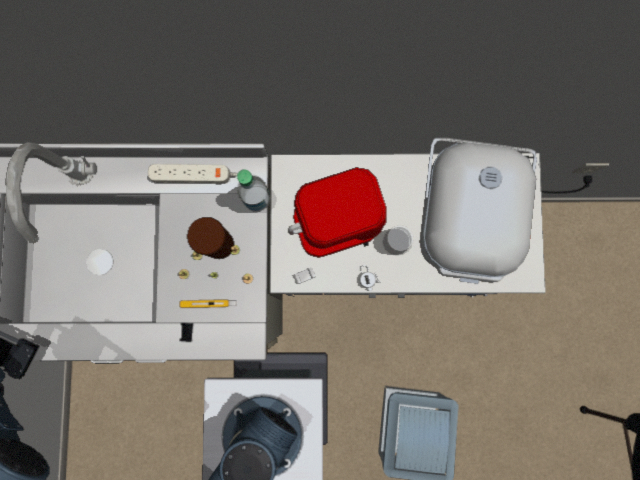

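```bash
python3 - <<'E'
import cv2
a=cv2.imread("pics/top0.png"); b=cv2.imread("pics/scene0.png")
cv2.imwrite("pics/t_b.png",cv2.resize(a[230:310,165:265],(800,640)[:2],interpolation=cv2.INTER_CUBIC)[:600])
cv2.imwrite("pics/s_b.png",cv2.resize(b[220:280,205:285],(800,600),interpolation=cv2.INTER_CUBIC))
cv2.imwrite("pics/t_g.png",cv2.resize(a[240:300,285:385],(800,480),interpolation=cv2.INTER_CUBIC))
cv2.imwrite("pics/s_g.png",cv2.resize(b[275:340,275:365],(800,578),interpolation=cv2.INTER_CUBIC))
E
```

```text
(no output)
```

View pics/t_b.png

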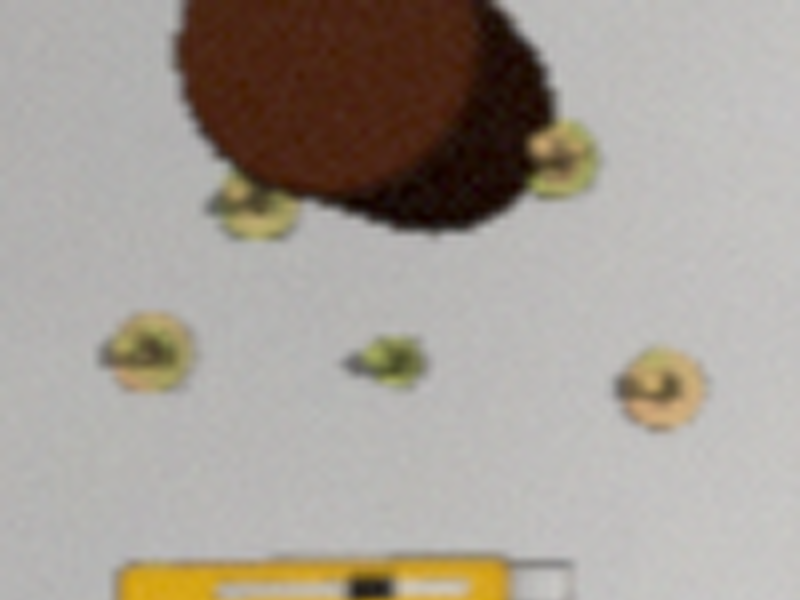

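View pics/s_b.png

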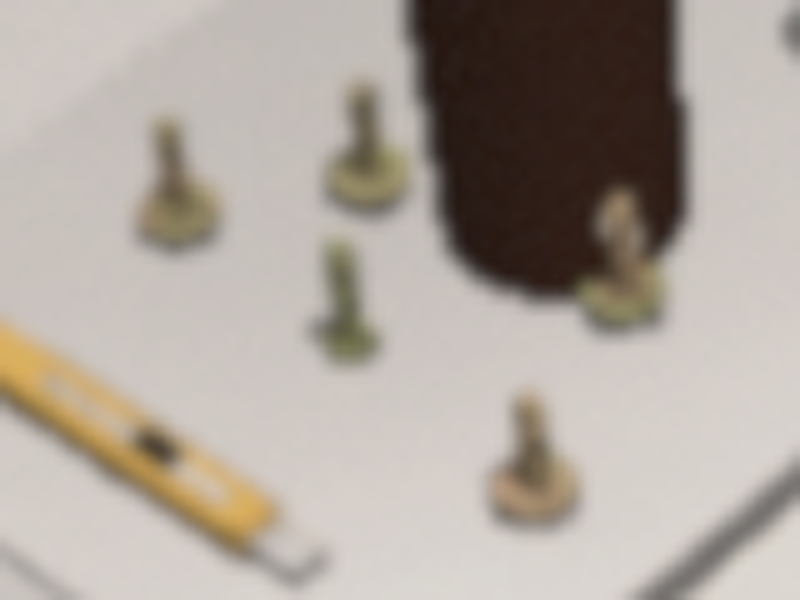

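View pics/t_g.png

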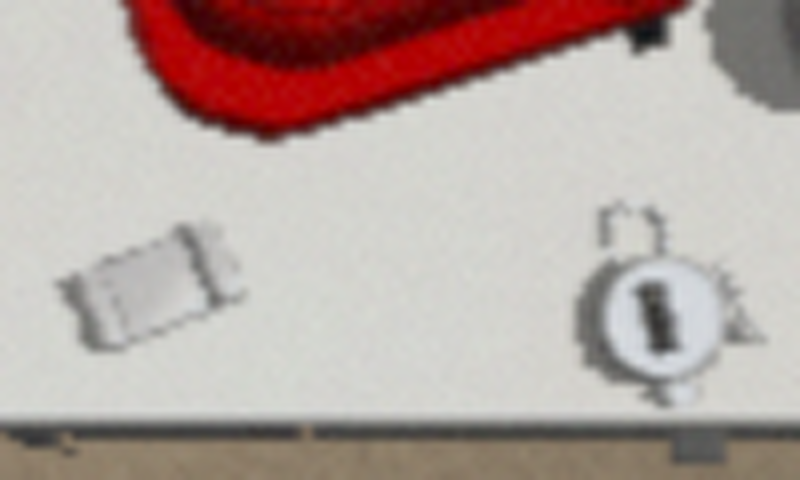

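View pics/s_g.png

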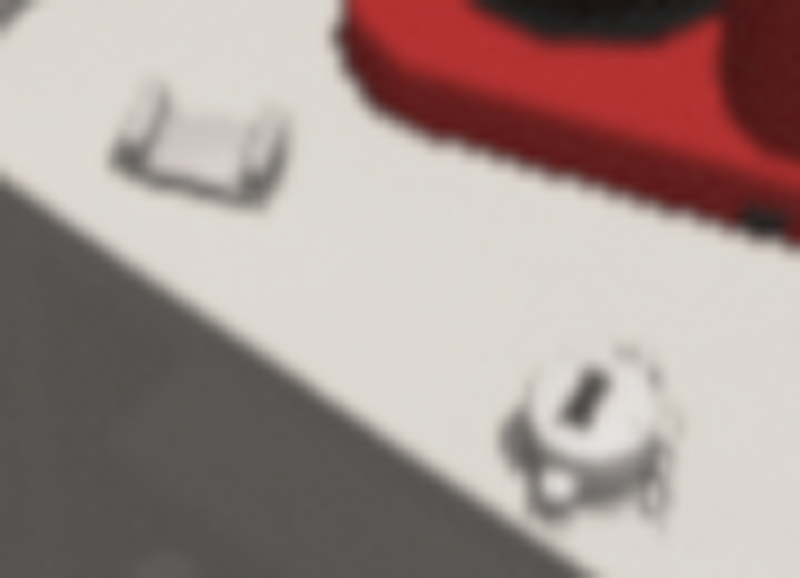

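```bash
cat > h.py <<'E'
import numpy as np,cv2
from cell import manip
C={n:manip.snapshot(n) for n in("scene","top")}
def und(n,p):
    c=C[n];r=np.array([(p[0]-c["cx"])/c["fx"],(p[1]-c["cy"])/c["fy"]]);u=r.copy()
    for _ in range(20):u=r/(1+c["k1"]*u@u)
    return u
def ray(n,p):
    c=C[n];R=cv2.Rodrigues(c["rvec"])[0];o=-R.T@c["tvec"];d=R.T@np.r_[und(n,p),1];return o,d
def plane(n,p,z):
    o,d=ray(n,p);return (o+d*(z-o[2])/d[2]).round(4)
def tri(ps,pt):
    o1,d1=ray("scene",ps);o2,d2=ray("top",pt)
    s=np.linalg.lstsq(np.c_[d1,-d2],o2-o1,rcond=None)[0];a=o1+s[0]*d1;b=o2+s[1]*d2
    return ((a+b)/2).round(4),np.linalg.norm(a-b).round(4)
E
python3 - <<'E'
from h import *
f=lambda x,y,s,ox,oy:((x+.5)/s-.5+ox,(y+.5)/s-.5+oy)
T=lambda x,y:f(x,y,8,165,230); S=lambda x,y:f(x,y,10,205,220)
print("bolt top-head",plane("top",T(396,362),.006),"scene head",plane("scene",S(350,348),.006),"scene tip",plane("scene",S(338,243),.047))
for nm,t,s,st in(("a",(152,352),(178,215),(168,125)),("b",(258,207),(368,178),(362,90)),("c",(563,158),(622,295),(622,192)),("d",(662,388),(534,492),(528,398))):
    print(nm,plane("top",T(*t),.01),plane("scene",S(*s),.01),"tip",plane("scene",S(*st),.047))
G=lambda x,y:f(x,y,8,285,240); H=lambda x,y:f(x,y,80/9,275,275)
print("gauge",plane("top",G(150,288),.015),plane("scene",H(200,147),.012))
print("counter",plane("top",G(663,318),.029),plane("scene",H(595,405),.029),tri(H(595,405),G(663,318)))
# colour masks top
im=C["top"]["img"];hsv=cv2.cvtColor(im,cv2.COLOR_RGB2HSV)
m=cv2.inRange(hsv,(18,70,40),(50,255,255));m[:235]=0;m[295:]=0;m[:,:165]=0;m[:,262:]=0
n,_,stt,ce=cv2.connectedComponentsWithStats(m)
for i in range(1,n):
    if stt[i,4]>4:print(stt[i],ce[i].round(1),plane("top",ce[i],.01))
for nm,p,z in(("cm front",(316,256),.02),("cm topleft",(297,190),.2),("cm top right front",(385,225),.265),("bottle cap",(244,178),.288),("pitcher top",(206,236),.21),("pitcher frontedge",(206,254),.21),("glass",(398,239),.089),("counter edge",(400,292),0)):
    print(nm,plane("top",p,z))
E
```

```text
bolt top-head [0.4301 0.1338 0.006 ] scene head [0.4274 0.1336 0.006 ] scene tip [0.4324 0.1381 0.047 ]
a [0.4336 0.2168 0.01  ] [0.4312 0.2178 0.01  ] tip [0.4349 0.2196 0.047 ]
b [0.4834 0.1816 0.01  ] [0.4835 0.1823 0.01  ] tip [0.4868 0.1833 0.047 ]
c [0.5002 0.0768 0.01  ] [0.498  0.0801 0.01  ] tip [0.5067 0.085  0.047 ]
d [0.4208 0.0418 0.01  ] [0.4182 0.0417 0.01  ] tip [0.4227 0.0447 0.047 ]
gauge [ 0.427  -0.1122  0.015 ] [ 0.4271 -0.1119  0.012 ]
counter [ 0.4158 -0.2865  0.029 ] [ 0.417  -0.2854  0.029 ] (array([ 0.4157, -0.2863,  0.0312]), np.float64(0.0001))
[230 245   9  10  68] [234.3 249.5] [0.4996 0.0785 0.01  ]
[193 251   9   9  54] [196.6 255.5] [0.4833 0.1822 0.01  ]
[179 269  10  10  69] [183.5 273.5] [0.4338 0.217  0.01  ]
[211 272   6   6  27] [213.7 274.6] [0.4304 0.1342 0.01  ]
[243 274  10   9  50] [247.8 277.2] [0.4231 0.0404 0.01  ]
cm front [ 0.4803 -0.147   0.02  ]
cm topleft [ 0.6287 -0.1015  0.2   ]
cm top right front [ 0.5317 -0.3112  0.265 ]
bottle cap [0.6401 0.019  0.288 ]
pitcher top [0.5132 0.1198 0.21  ]
pitcher frontedge [0.4691 0.119  0.21  ]
glass [ 0.5187 -0.3634  0.089 ]
counter edge [ 0.3823 -0.3777  0.    ]
```

```bash
python3 - <<'E'
from h import *
for n in C:
    R=cv2.Rodrigues(C[n]["rvec"])[0];print(n,"cam at",(-R.T@C[n]["tvec"]).round(3))
im=C["top"]["img"].astype(int); br=((im[:,:,0]>im[:,:,2]+25)&(im.sum(2)<260)|(im.sum(2)<110)).astype(np.uint8)
m=np.zeros_like(br);m[205:265,180:250]=br[205:265,180:250]
for r in range(212,262,3):
    x=np.where(m[r])[0]; print(r,x.min() if len(x) else None,x.max() if len(x) else None,end="; ")
print()
# scene base edges
S=lambda x,y:((x+.5)/10-.5+205,(y+.5)/10-.5+220)
for p in((445,235),(470,270),(540,298),(600,285),(680,220),(690,130)):print(p,plane("scene",S(*p),0.0))
b=cv2.cvtColor(C["scene"]["img"],cv2.COLOR_RGB2BGR);cv2.imwrite("pics/pit.png",cv2.resize(b[180:260,230:300],(525,600),interpolation=cv2.INTER_CUBIC))
a=cv2.cvtColor(C["top"]["img"],cv2.COLOR_RGB2BGR);cv2.imwrite("pics/pit2.png",cv2.resize(a[205:265,175:255],(800,600),interpolation=cv2.INTER_CUBIC).clip(0,120)*2)
E
```

```text
scene cam at [-0.26  -0.745  1.143]
top cam at [ 0.333 -0.16   1.699]
212 None None; 215 None None; 218 201 212; 221 194 217; 224 191 220; 227 189 222; 230 189 225; 233 188 227; 236 187 230; 239 188 231; 242 189 232; 245 190 233; 248 192 230; 251 195 232; 254 196 228; 257 214 223; 260 None None; 
(445, 235) [0.4874 0.1515 0.    ]
(470, 270) [0.4811 0.1336 0.    ]
(540, 298) [0.4866 0.1069 0.    ]
(600, 285) [0.5034 0.096  0.    ]
(680, 220) [0.5422 0.0967 0.    ]
(690, 130) [0.576  0.1237 0.    ]
```

View pics/pit.png

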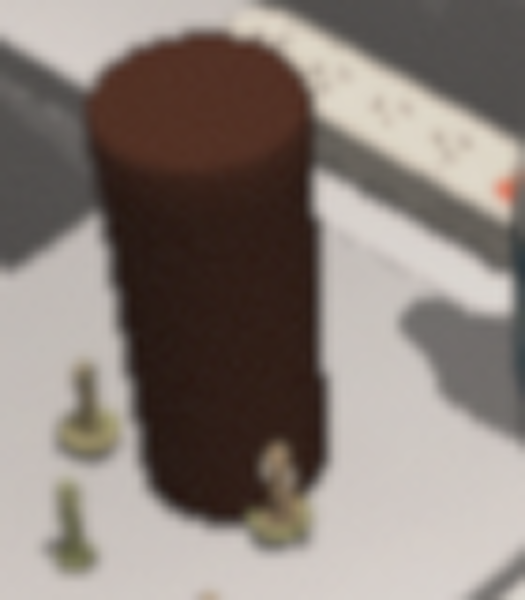

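View pics/pit2.png

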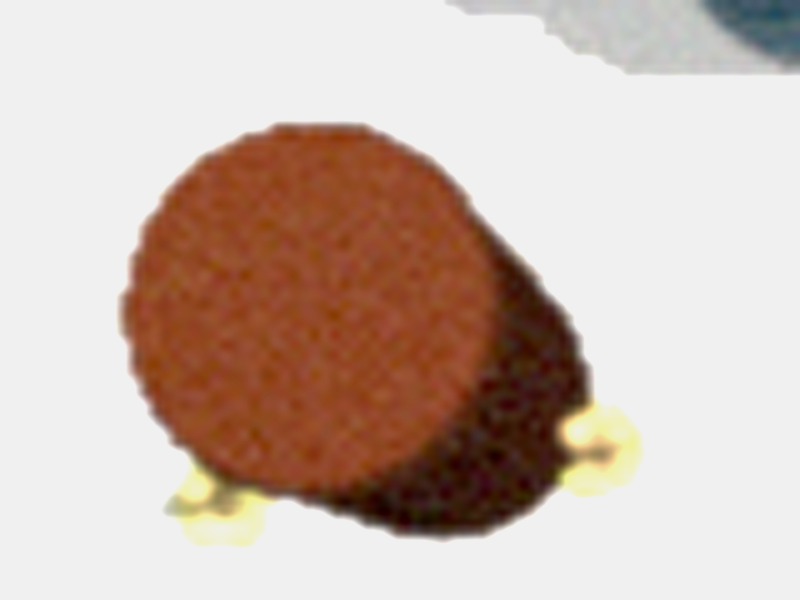

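```bash
python3 - <<'E'
from h import *
print("top",tri((256.6,193.6),(206.2,235.8)))
print("base",plane("top",(219.5,243.5),0),plane("top",(219,258.7),0),plane("top",(233.8,244),0))
for z in(.2,.21,.22):print(z,plane("top",(206.2,235.8),z),plane("top",(205.5,254),z))
st=0
E
```

```text
top (array([0.5136, 0.1193, 0.2103]), np.float64(0.0))
base [0.5175 0.1214 0.    ] [0.4751 0.122  0.    ] [0.516  0.0816 0.    ]
0.2 [0.5149 0.1212 0.2   ] [0.47   0.1221 0.2   ]
0.21 [0.5137 0.1193 0.21  ] [0.4691 0.1202 0.21  ]
0.22 [0.5125 0.1175 0.22  ] [0.4682 0.1183 0.22  ]
```

```bash
python3 - <<'E'
from h import *
b=cv2.cvtColor(C["scene"]["img"],cv2.COLOR_RGB2BGR);a=cv2.cvtColor(C["top"]["img"],cv2.COLOR_RGB2BGR)
cv2.imwrite("pics/grip.png",np.hstack([cv2.resize(b[60:190,40:140],(400,520)),cv2.resize(a[310:410,0:76],(395,520))]))
R=np.array(manip.get_state()["orientation"]);p=np.array(manip.get_state()["position"])
print((R.T@(np.array([.415,.134,.222])-p)/.04).round(2))
for nm,p,z in(("cm lid l",(297,205),.265),("cm lid fl",(305,240),.265),("cm lid f",(330,247),.265)):print(nm,plane("top",p,z))
E
```

```text
[-8.05 -8.27  0.01]
cm lid l [ 0.5799 -0.1041  0.265 ]
cm lid fl [ 0.4966 -0.1231  0.265 ]
cm lid f [ 0.4799 -0.1817  0.265 ]
```

View pics/grip.png

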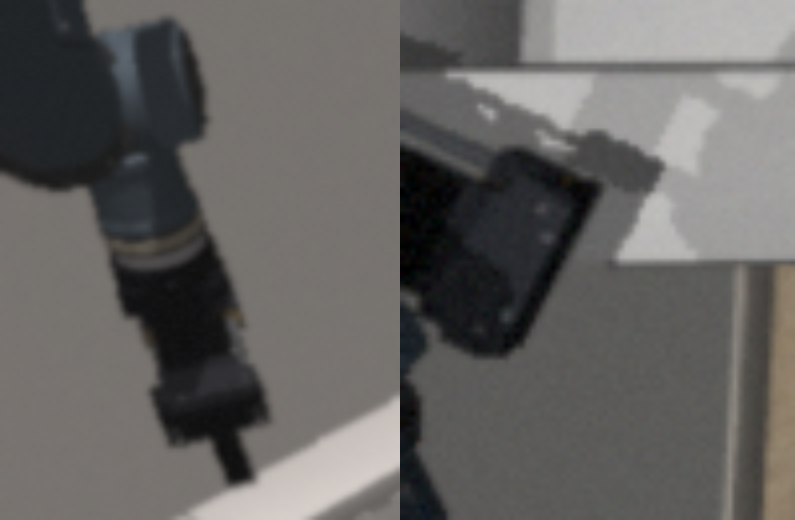

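```bash
python3 - <<'E'
from h import *
for z in(.03,.1,.15,.2):print(z,plane("top",(424,230),z),plane("top",(428,262),z),plane("top",(442,276),z))
E
python3 -m creep '[-0.67,-0.69,0,0,0,-0.26, -1.34,-1.38,0,0,0,-0.52, -2.01,-2.07,0,0,0,-0.78, -2.68,-2.76,0,0,0,-1.04, -3.35,-3.45,0,0,0,-1.3, -4.03,-4.14,0,0,0,-1.56, -4.7,-4.82,0,0,0,-1.82, -5.37,-5.51,0,0,0,-2.08, -6.04,-6.2,0,0,0,-2.34, -6.71,-6.89,0,0,0,-2.6, -7.38,-7.58,0,0,0,-2.85, -8.05,-8.27,0,0,0,-3.06]' 0
```

```text
0.03 [ 0.5501 -0.4421  0.03  ] [ 0.4625 -0.451   0.03  ] [ 0.4245 -0.4879  0.03  ]
0.1 [ 0.541  -0.4303  0.1   ] [ 0.4571 -0.4388  0.1   ] [ 0.4207 -0.4741  0.1   ]
0.15 [ 0.5345 -0.4218  0.15  ] [ 0.4532 -0.4301  0.15  ] [ 0.418  -0.4643  0.15  ]
0.2 [ 0.528  -0.4133  0.2   ] [ 0.4494 -0.4214  0.2   ] [ 0.4152 -0.4544  0.2   ]
time: 2.1
position: [0.4156, 0.1329, 0.2228]
orientation: [[-1.0, -0.0, 0.001], [-0.0, 1.0, 0.0], [-0.001, 0.0, -1.0]]
wrist_force: [0.2, -0.7, 0.2]
opening: 0.0006
```

```bash
python3 -m creep '[-0.06,0,0.15,0,0,0, -0.06,0,0.3,0,0,0, -0.06,0,0.5,0,0,0, -0.06,0,0.7,0,0,0, -0.06,0,0.9,0,0,0, -0.06,0,1.1,0,0,0, -0.06,0,1.3,0,0,0, -0.06,0,1.4,0,0,0, -0.06,0,1.5,0,0,0, -0.06,0,1.5,0,0,0]'
python3 - <<'E'
from h import *
b=cv2.cvtColor(C["scene"]["img"],cv2.COLOR_RGB2BGR);a=cv2.cvtColor(C["top"]["img"],cv2.COLOR_RGB2BGR)
cv2.imwrite("pics/mid.png",np.hstack([cv2.resize(b[150:290,180:300],(400,467)),cv2.resize(a[200:310,160:260],(400,440))[:467] if 0 else cv2.resize(a[200:310,160:260],(400,467))]))
E
```

```text
time: 3.35
position: [0.4173, 0.134, 0.1624]
orientation: [[-1.0, 0.001, -0.0], [0.001, 1.0, -0.0], [0.0, -0.0, -1.0]]
wrist_force: [0.7, -0.0, 1.3]
opening: 0.0003
```

View pics/mid.png

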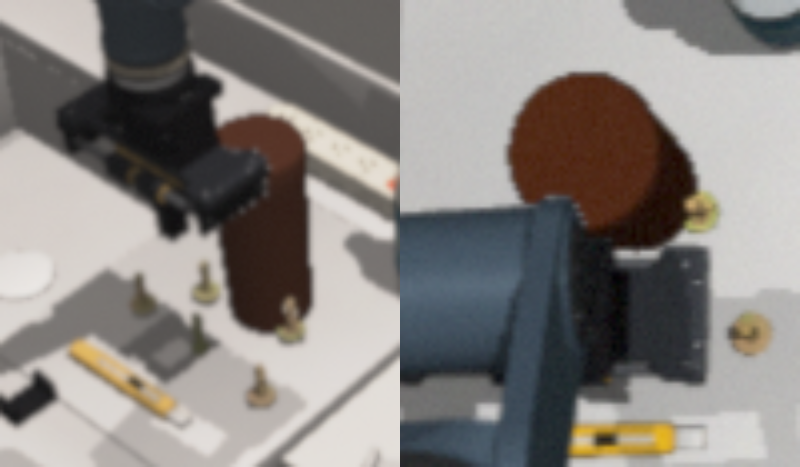

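```bash
python3 - <<'E'
from h import *
for z in(.23,.26,.29,.33):print(z,plane("top",(236.3,258.4),z),"coupler",plane("top",(160+207/4,200+240/4.245),z),"bodybottom",plane("top",(236.3,200+382/4.245),z))
E
```

```text
0.23 [0.4565 0.0425 0.23  ] coupler [0.4611 0.1014 0.23  ] bodybottom [0.381  0.0414 0.23  ]
0.26 [0.454  0.0384 0.26  ] coupler [0.4585 0.096  0.26  ] bodybottom [0.38   0.0373 0.26  ]
0.29 [0.4515 0.0342 0.29  ] coupler [0.4559 0.0907 0.29  ] bodybottom [0.3791 0.0332 0.29  ]
0.33 [0.4481 0.0287 0.33  ] coupler [0.4524 0.0836 0.33  ] bodybottom [0.3778 0.0277 0.33  ]
```

```bash
python3 -m creep '[0,0,0.15,0,0,0, 0,0,0.35,0,0,0, 0,0,0.6,0,0,0, 0,0,0.85,0,0,0, 0,0,1.1,0,0,0, 0,0,1.35,0,0,0, 0,0,1.6,0,0,0, 0,0,1.8,0,0,0, 0,0,1.95,0,0,0, 0,0,2.06,0,0,0, 0,0,2.06,0,0,0, 0,0,2.06,0,0,0]'
python3 -m creep '[0,0,0,0,0,0, 0,0,0,0,0,0, 0,0,0,0,0,0, 0,0,0,0,0,0, 0,0,0,0,0,0, 0,0,0,0,0,0, 0,0,0,0,0,0, 0,0,0,0,0,0, 0,0,0,0,0,0, 0,0,0,0,0,0, 0,0,0,0,0,0, 0,0,0,0,0,0]'
python3 - <<'E'
from h import *
b=cv2.cvtColor(C["scene"]["img"],cv2.COLOR_RGB2BGR);a=cv2.cvtColor(C["top"]["img"],cv2.COLOR_RGB2BGR)
cv2.imwrite("pics/low.png",np.hstack([cv2.resize(b[150:290,180:300],(400,467)),cv2.resize(a[200:310,160:260],(400,467))]))
E
```

```text
time: 5.05
position: [0.4175, 0.1341, 0.0803]
orientation: [[-1.0, 0.0, 0.0], [0.0, 1.0, 0.0], [-0.0, 0.0, -1.0]]
wrist_force: [0.5, -0.3, -0.3]
opening: 0.0005
time: 6.55
position: [0.4174, 0.1341, 0.0801]
orientation: [[-1.0, 0.001, 0.0], [0.001, 1.0, 0.0], [-0.0, 0.0, -1.0]]
wrist_force: [-0.0, 0.4, 0.4]
opening: 0.0006
```

View pics/low.png

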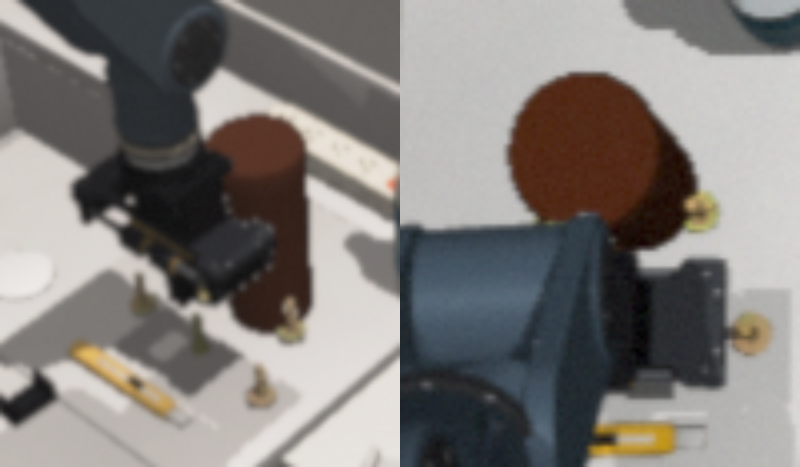

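```bash
python3 -m creep '[0,0,0,0,0,0, 0,0,0,0,0,0, 0,0,0,0,0,0, 0,0,0,0,0,0, 0,0,-0.3,0,0,0, 0,0,-0.8,0,0,0, 0,0,-1.3,0,0,0, 0,0,-1.8,0,0,0, 0,0,-2.3,0,0,0, 0,0,-2.8,0,0,0, 0,0,-3.3,0,0,0, 0,0,-3.6,0,0,0]'
python3 -m creep '[0,-0.3,-0.1,0,0,0, 0,-0.8,-0.1,0,0,0, 0,-1.4,-0.1,0,0,0, 0,-2,-0.1,0,0,0, 0,-2.6,-0.1,0,0,0, 0,-3.2,-0.1,0,0,0, 0,-3.8,-0.1,0,0,0, 0,-4.4,-0.1,0,0,0, 0,-5,-0.1,0,0,0, 0,-5.6,-0.1,0,0,0, 0,-6,-0.1,0,0,0, 0,-6.15,-0.1,0,0,0]'
python3 - <<'E'
from h import *
b=cv2.cvtColor(C["scene"]["img"],cv2.COLOR_RGB2BGR);a=cv2.cvtColor(C["top"]["img"],cv2.COLOR_RGB2BGR)
cv2.imwrite("pics/g1.png",np.hstack([cv2.resize(b[170:330,230:380],(400,427)),cv2.resize(a[190:310,250:370],(400,427))]))
E
```

```text
time: 8.15
position: [0.4176, 0.1341, 0.2257]
orientation: [[-1.0, 0.0, 0.002], [0.0, 1.0, 0.0], [-0.002, 0.0, -1.0]]
wrist_force: [-0.1, 0.2, -0.6]
opening: 0.0003
time: 9.65
position: [0.4169, -0.1128, 0.2278]
orientation: [[-1.0, 0.002, -0.001], [0.002, 1.0, 0.001], [0.001, 0.001, -1.0]]
wrist_force: [-0.5, -0.1, 0.2]
opening: 0.0004
```

View pics/g1.png

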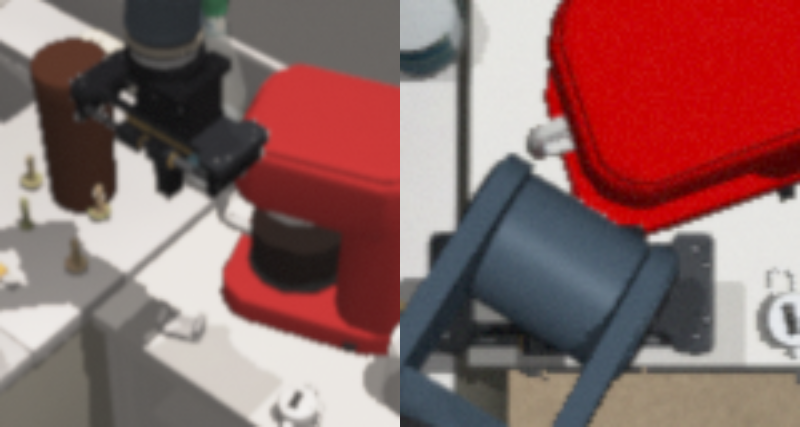

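```bash
python3 - <<'E'
from h import *
f=lambda x,y:(230+x/2.667,170+y/2.667)
def axis(p,xy):
    o,d=ray("scene",p);s=((np.array(xy)-o[:2])@d[:2])/(d[:2]@d[:2]);return (o+s*d).round(3)
for nm,p in(("ring",(165,50)),("tip",(168,190)),("coupler top",(180,75))):print(nm,axis(f(*p),(.417,-.113)))
# wrist-link clearance in top image at several heights
t=lambda x,y:(250+(x-400)/3.333,190+y/3.558)
for z in(.4,.5,.6):print(z,plane("top",t(515,155),z),plane("top",t(645,240),z))
E
```

```text
ring [ 0.418 -0.115  0.407]
tip [ 0.417 -0.113  0.229]
coupler top [ 0.427 -0.124  0.377]
0.4 [ 0.4951 -0.0828  0.4   ] [ 0.4439 -0.1658  0.4   ]
0.5 [ 0.4826 -0.0888  0.5   ] [ 0.4353 -0.1653  0.5   ]
0.6 [ 0.4702 -0.0947  0.6   ] [ 0.4268 -0.1648  0.6   ]
```

```bash
python3 -m creep '[0,0,0.2,0,0,0, 0,0,0.6,0,0,0, 0,0,1,0,0,0, 0,0,1.4,0,0,0, 0,0,1.8,0,0,0, 0,0,2.2,0,0,0, 0,0,2.6,0,0,0, 0,0,3,0,0,0, 0,0,3.4,0,0,0, 0,0,3.8,0,0,0, 0,0,4.05,0,0,0, 0,0,4.15,0,0,0]'
python3 -m creep '[0,0,0,0,0,0, 0,0,0,0,0,0, 0,0,0,0,0,0, 0,0,0,0,0,0, 0,0,0,0,0,0, 0,0,0,0,0,0, 0,0,0,0,0,0, 0,0,0,0,0,0, 0,0,0,0,0,0, 0,0,0,0,0,0, 0,0,0,0,0,0, 0,0,0,0,0,0]'
python3 - <<'E'
from h import *
b=cv2.cvtColor(C["scene"]["img"],cv2.COLOR_RGB2BGR);a=cv2.cvtColor(C["top"]["img"],cv2.COLOR_RGB2BGR)
cv2.imwrite("pics/g2.png",np.hstack([cv2.resize(b[170:330,230:380],(400,427)),cv2.resize(a[190:310,250:370],(400,427))]))
E
```

```text
time: 11.35
position: [0.417, -0.1115, 0.0615]
orientation: [[-1.0, 0.0, -0.001], [0.0, 1.0, 0.001], [0.001, 0.001, -1.0]]
wrist_force: [0.7, -0.3, -0.0]
opening: 0.0005
time: 12.85
position: [0.4173, -0.1119, 0.0621]
orientation: [[-1.0, 0.001, 0.0], [0.001, 1.0, -0.0], [-0.0, -0.0, -1.0]]
wrist_force: [0.3, -0.9, 0.7]
opening: 0.0006
```

View pics/g2.png

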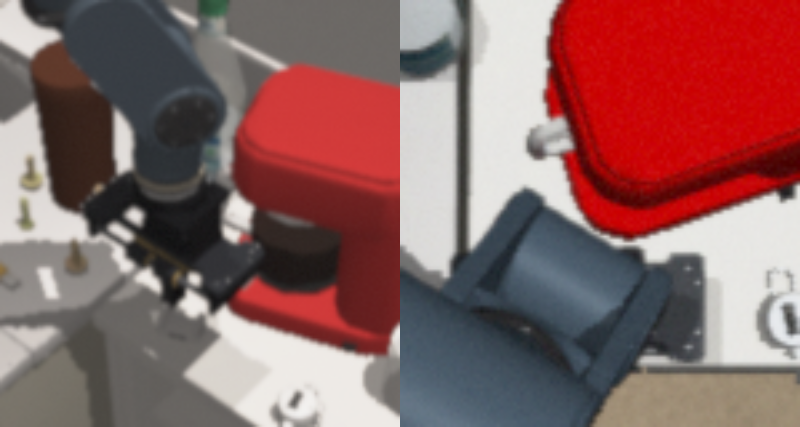

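```bash
python3 -m creep '[0,0,0,0,0,0, 0,0,0,0,0,0, 0,0,0,0,0,0, 0,0,0,0,0,0, 0,0,-0.3,0,0,0, 0,0,-0.8,0,0,0, 0,0,-1.3,0,0,0, 0,0,-1.9,0,0,0, 0,0,-2.5,0,0,0, 0,0,-3.1,0,0,0, 0,0,-3.7,0,0,0, 0,0,-4.15,0,0,0]'
python3 -m creep '[0,-0.2,-0.1,0,0,0, 0.1,-0.6,-0.1,0,0,0, 0.1,-1,-0.1,0,0,0, 0.1,-1.4,-0.1,0,0,0, 0.1,-1.8,-0.1,0,0,0, 0.1,-2.2,-0.1,0,0,0, 0.1,-2.6,-0.1,0,0,0, 0.1,-3,-0.1,0,0,0, 0.1,-3.4,-0.1,0,0,0, 0.1,-3.8,-0.1,0,0,0, 0.1,-4.1,-0.1,0,0,0, 0.1,-4.25,-0.1,0,0,0]'
python3 - <<'E'
from h import *
b=cv2.cvtColor(C["scene"]["img"],cv2.COLOR_RGB2BGR);a=cv2.cvtColor(C["top"]["img"],cv2.COLOR_RGB2BGR)
cv2.imwrite("pics/c1.png",np.hstack([cv2.resize(b[200:380,270:440],(400,424)),cv2.resize(a[190:310,320:440],(400,424))]))
E
```

```text
time: 14.45
position: [0.4172, -0.1118, 0.23]
orientation: [[-1.0, 0.0, 0.001], [0.0, 1.0, -0.001], [-0.001, -0.001, -1.0]]
wrist_force: [-0.9, 0.3, -0.3]
opening: 0.0005
time: 15.95
position: [0.4132, -0.2827, 0.2321]
orientation: [[-1.0, 0.001, 0.0], [0.001, 1.0, 0.0], [-0.0, 0.0, -1.0]]
wrist_force: [0.8, -0.2, -0.3]
opening: 0.0005
```

View pics/c1.png

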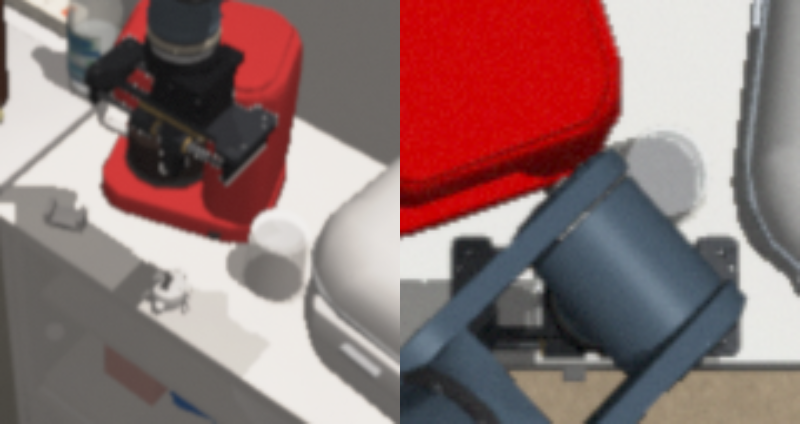

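```bash
python3 -m creep '[0,0,0.2,0,0,0, 0,0,0.6,0,0,0, 0,0,1,0,0,0, 0,0,1.4,0,0,0, 0,0,1.8,0,0,0, 0,0,2.2,0,0,0, 0,0,2.6,0,0,0, 0,0,3,0,0,0, 0,0,3.4,0,0,0, 0,0,3.8,0,0,0, 0,0,4.1,0,0,0, 0,0,4.2,0,0,0]'
python3 -m creep '[0,0,0,0,0,0, 0,0,0,0,0,0, 0,0,0,0,0,0, 0,0,0,0,0,0, 0,0,0,0,0,0, 0,0,0,0,0,0, 0,0,0,0,0,0, 0,0,0,0,0,0, 0,0,0,0,0,0, 0,0,0,0,0,0, 0,0,0,0,0,0, 0,0,0,0,0,0]'
python3 -m creep '[0,0,0,0,0,0, 0,0,0,0,0,0, 0,0,0,0,0,0, 0,0,0,0,0,0, 0,0,0,0,0,0, 0,0,0,0,0,0, 0,0,0,0,0,0, 0,0,0,0,0,0]'
python3 - <<'E'
from h import *
b=cv2.cvtColor(C["scene"]["img"],cv2.COLOR_RGB2BGR);a=cv2.cvtColor(C["top"]["img"],cv2.COLOR_RGB2BGR)
cv2.imwrite("pics/c2.png",np.hstack([cv2.resize(b[200:380,205:440],(450,345)),cv2.resize(a[190:310,320:440],(345,345))]))
o=cv2.imread("pics/top0.png")
print("bolt area diff", np.abs(o[240:310,165:265].astype(int)-a[240:310,165:265]).mean(), cv2.minMaxLoc(cv2.absdiff(o,a)[265:290,205:222].max(2))[1])
E
```

```text
time: 17.55
position: [0.4129, -0.2812, 0.0633]
orientation: [[-1.0, 0.0, -0.001], [0.0, 1.0, 0.001], [0.001, 0.001, -1.0]]
wrist_force: [0.5, 0.2, -0.2]
opening: 0.0005
time: 19.05
position: [0.4132, -0.2819, 0.0642]
orientation: [[-1.0, 0.001, 0.0], [0.001, 1.0, -0.0], [-0.0, -0.0, -1.0]]
wrist_force: [-0.9, 0.3, 0.2]
opening: 0.0005
time: 20.05
position: [0.4132, -0.2819, 0.0642]
orientation: [[-1.0, 0.001, -0.0], [0.001, 1.0, 0.0], [0.0, 0.0, -1.0]]
wrist_force: [-0.5, -0.3, -0.2]
opening: 0.0004
bolt area diff 56.07147619047619 75.0
```

View pics/c2.png

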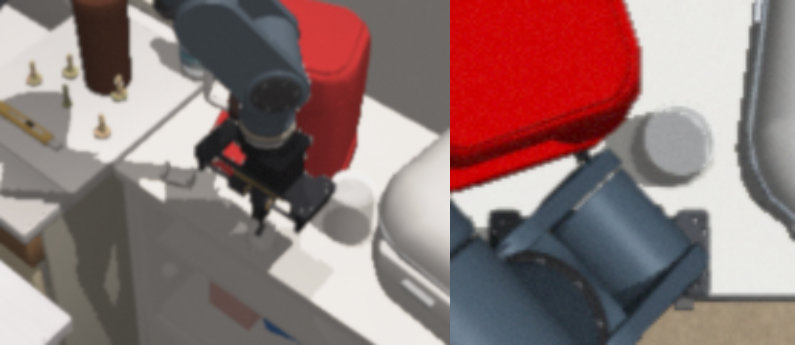

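The image difference only reflects the arm now covering that part of the top view. In the scene view the five bolts, the cutter and the gauge all stand where they were. The arm is holding over the counter, so I'm handing the job in.

```bash
python3 - <<'E'
from cell import manip
print(manip.finish_job()); s=manip.get_state(); print(s["time"],s["position"],s["wrist_force"])
E
```

```text
the job is handed in; nothing more can be done
None
the job is handed in; nothing more can be done
```

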